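Hold the case lid at its balance point

ROBOT

A 6-joint arm with a two-finger parallel gripper is mounted at the origin on the work surface. World frame = base frame: x ahead of the robot, y to its left, z up, the work surface at z = 0. Lengths are in m, angles in degrees, forces in N, time in s.
With the tool pointing down it reaches from about 0.25 to 0.725 m from the base axis. Payload 9.7 kg.
Tool frame: the origin (TCP) lies at the centre of the arm's flange, where the gripper is bolted on; the fingertips stand bot.tip_reach ahead of it and the grasp point (between the pads) lies 155 mm ahead of it (bot.tip_reach is the distance from the TCP to the fingertips, in m); z points along the fingers, y is the line along which they close (so a half turn about z gives the same grasp; the last joint's range is limited). The gripper opens to 85 mm and grips with 20 to 120 N. Pads are 22 mm wide; open, the fingers measure 114 mm over their backs; the gripper's body (76 mm by 85 mm) begins 54 mm behind the grasp point. The pads swing forward as they close: fully open they stand 13 mm farther back than shut.
Start: joints at [72.651, 4.979, 10.078, 95.1, 0, 90], TCP at [0.164, 0.525, 0.405] pointing down, gripper open.
Joint ranges: [-179.16, 179.16], [-48.56, 103.87], [-65.8, 70.77], [-126.05, 130.52], [-82.76, 87.17], [-180, 180]. Speed limits (degrees/s): [127.2, 127.2, 147.25, 180, 180, 180].

INTERFACE

Orientations are given as [roll, pitch, yaw] about the fixed x, y, z axes, in that order (R = Rz(yaw) Ry(pitch) Rx(roll)).
In Python, from bench import bot gives the robot as it stands.
- The arm moves only by the tool jog_arm, never from a script. Its arguments are lists of equal length, an entry for each row: "gripper": the opening, from 0 (shut) to 1 (fully open); "xyz": the shift along the tool's x, y, z in m, a list of three; "dr": the turn, a rotation vector about the tool's x, y, z in degrees, a list of three. A call has 1 to 5 rows; each row shifts and turns the commanded pose from where the row before left it, along the tool's axes as they then stand; what a row does not reach is not made up. A row lasts 1/10 s, in which the tool goes at most 50 mm and 8.59 degrees, less where a joint would pass 70% of its speed; a pose out of reach is approached as far as the arm can. A call is refused whole if a number of a shift passes 0.05 or a number of a turn 8.59, either way. A call with a gripper value outside its range is refused whole. The fingers move at their own pace and stop on an object; "force" is the grip in N (left out, the last holds). Time passes only in rows, so rows that do not move let the fingers close. It gives the time, the measured TCP pose, the force, the opening and the grip force at its end, in the units of the state.
- bot.read_state(): the state, without advancing time (a new reading comes with each control period).
- bot.read_camera(name): name is "side" or "top"; returns a dict with "pixels" (420x560x3 uint8, red, green, blue), "fx", "fy", "cx", "cy" (pixels), "k1" (the pictures are not rectified: a ray, as slopes to the right and down, at radius r is drawn at 1 + k1 r^2 times it, then the intrinsics apply), "T" (4x4, takes a point from camera to world coordinates). Camera axes: x right, y up, looking along -z (the intrinsics and any distortion apply to the point x, -y, -z); pixel columns grow to the right and rows downward; lengths in m; the calibration is good to about 2 mm. A picture is of the moment at which its call begins. There is no depth.
- bot.finish_job(): hands the job in; it is judged then, once.
Trained networks look in the newest picture that a camera, given by its name, has taken for a name from the list of things; names that differ only in an ending like _2 or _b are one class to them, and where a whole thing is asked for, a point or a joint stands for the part that bears it (a point fixed in the world has none). Each returns a list of dicts, best first, with "confidence" (0 to 1); they miss things now and then, are a little off and sometimes report something else, mostly with a low value. They report only what shows in the picture. A call takes as long as a camera call. They do not tell look-alikes from the thing itself.
- bot.regions_of(thing, camera): "mask" (420x560 bool, what is visible of it) and "bbox" ([left, top, width, height] in pixels, round what is visible of it).
- bot.place_of(thing, camera): "uv" ([column, row] in pixels: a listed point, or the origin of a listed thing).
The state is a dict: "clock": time; "qpos": joint angles; "dq": joint speeds; "joint_efforts": joint torques, N m; "ee_pos": TCP position; "tcp_rot": TCP orientation; "ft_force": force on the tool from outside, world axes, zero at the start; "ft_torque": the same for the moment, N m; "grip_width": finger opening in m; "finger_force": force on a finger pad.
Only numpy, scipy, OpenCV 4.12 (cv2) and the standard library are available. Lean on these libraries where they do the work, as an engineer would, in place of code of your own. Each camera call takes 0.05 s, during which the arm holds its last target. There are 200 camera calls.

TASK

A wooden ring clamp is lying on the closed lid of the jewellery case: lay it down flat, same side up (do not drop it), in a free part of the shallow tool tray and let go of it before lifting the lid. Then take the bar handle on the front of the lid between the fingers and swing the lid up to the point where it balances over its hinge, so that it would fall neither shut nor open; do not let it tip over backwards, and leave everything else in place. Finish while still gripping the bar and holding the lid motionless at its balance point, so that a lid stay can be fitted.

Things in the scene. Friction and masses are not known exactly. Their poses are not given: they have to be found in the camera images.
- case: Fixed dark wooden jewellery case, 120 (x) x 200 (y) x 45 mm high without its lid; the closed lid brings it to 75 mm. Origin: centre of its underside, on the table. Its -x side is the front, with the lid's bar handle; the hinge runs along the top edge of its +x (far) side. Turned by up to 0.3 rad either way.
- lid (a joint): Lid angle, rad: 0 closed, grows as the front edge swings up and over towards the case's +x side; stop at 2.0. Lid: deep hollow wooden cap 120 x 200 x 30 mm, about 0.4 kg, free-turning hinge. Its centre of mass is about 75 mm before and 20 mm above the hinge line when closed, so it balances at 1.31 rad (75 degrees), 15 degrees before upright: below that it falls shut, above it falls open.
- lid_handle (a point): Middle of the lid's brass bar handle: round, 10 mm thick, 110 mm long, parallel to the hinge, 45 mm off the lid's front on an arm at each end; fingers fit round it from above (open at most 45 mm). Lid closed: 58 mm above the table, 165 mm before and 13 mm above the hinge line; moves with the lid. It can turn in the grip, so the gripper may keep pointing down.
- lid_hinge (a point): Point on the hinge axis, middle of the lid's rear edge, 45 mm above the table; its x and y axes turn with the lid: y along the hinge, -x towards the handle.
- clamp: Loose wooden ring clamp (jeweller's hand vice), a bar 120 long (its x) x 26 wide (y) x 24 mm high with a brass collar and dark jaw tips, 0.09 kg, lying on the lid (underside 75 mm above the table). Origin: centre of its underside.
- tray: Fixed shallow black tool tray, 170 (x) x 220 (y) x 22 mm high, walls 4 mm, floor 4 mm thick. Origin: centre of its underside. Its -x half is free; two small tools lie in its +x half. Tray and case stand left and right of each other, either way round.
- graver: Bystander in the tray: graver, wooden grip 55 x 18 x 18 mm with a thin steel shank, 115 mm long in all, lying along the tray's y in its +x half.
- stone: Bystander in the tray: grey sharpening stone 70 x 22 x 10 mm, lying along the tray's y, 20 to 27 mm to the +x side of the tray's middle.
- dapping_block: Bystander: steel dapping block 60 x 60 x 40 mm near the robot.
- mallet: Bystander: hammer 220 mm long lying at the left.
- bowl: Bystander: wooden bowl 120 mm across, 55 mm high, at the right.
- bead_jar: Bystander: glass jar 56 mm across, 75 mm high, behind.
- wash_bottle: Bystander: white bottle 52 mm across, 140 mm high, at the far right.
Not all that is in view belongs to the job. What is shaped like the clamp but purple or red is not meant.

How it is judged (in metres and radians):
On the way, in this order (a step that is already met when the one before it is completed fails the run):
1. the ring clamp lies in the tray, let go, while the lid is still closed (x of clamp in the frame of tray between -0.08 and 0.08 m and y of clamp in the frame of tray between -0.1 and 0.1 m and z of clamp in the frame of tray below 0.012 m and angle between clamp's own z axis and vertical below 0.15 rad and contact force between the fingers and clamp below 0.1 N and linear speed of clamp below 0.03 m/s and value of joint lid below 0.1 rad), for 0.2 s.
2. the lid is at its balance point, gripped (value of joint lid between 1.21 and 1.41 rad and contact force between the fingers and lid above 3 N), for 0.2 s.
At the end, for the whole second after the job is handed in: The fingers grip the lid's bar (more than 3 N) and hold the lid still (under 0.05 rad/s) within 0.1 rad of its balance angle of 1.31 rad; the ring clamp lies flat on the tray's floor, at rest (all of step 2 and velocity of joint lid between -0.05 and 0.05 rad/s and contact force between clamp and lid below 0.1 N and x of clamp in the frame of tray between -0.08 and 0.08 m and y of clamp in the frame of tray between -0.1 and 0.1 m and z of clamp in the frame of tray below 0.012 m and angle between clamp's own z axis and vertical below 0.15 rad and linear speed of clamp below 0.03 m/s); the arm keeps its last pose, push and grip.
It fails at once if the lid tipped over backwards (beyond 1.65 rad) (value of joint lid above 1.65 rad).
It fails at once if the ring clamp was dropped (falling free faster than 1 m/s) (contact force between the fingers and clamp below 0.05 N and linear speed of clamp above 1 m/s).
It fails at once if a bystander was moved by more than 30 mm (distance of any of graver, stone, dapping_block, mallet, bowl, bead_jar, wash_bottle from where it was at the start of the episode above 0.03 m).
It also fails if it takes over 59 s, if anything falls off the work surface, if the arm or the gripper's body presses on something with over 40 N, if the wrist force passes 120 N, or if a joint passes its speed limit or range.

## Working session

There is one attempt and no reset: what is moved stays moved. The work goes in short steps, Python scripts to look and compute and a tool call to move; the robot and the scene stay as the last step left them, time stands still between calls to the robot, and variables do not carry over. Pictures are saved under pics/ and viewed, at most 10 in all, crops included, and the job is handed in when it is done.

Besides the shell and the picture viewer there is one more tool, called after "Call:" by a JSON object that holds its "op" and its "data", one argument or row to a line. jog_arm: Moves the arm, as the interface text tells. Its arguments: {"type":"object","properties":{"gripper":{"type":"array"},"xyz":{"type":"array"},"dr":{"type":"array"},"force":{"type":"number"}},"required":["gripper","xyz","dr"]}

```bash
mkdir -p pics; ls; cat > h.py <<'E'
import numpy as np, cv2
from bench import bot
def proj(c,P):
    T=c["T"];p=(np.linalg.inv(T)@np.r_[P,1])[:3];s=np.array([p[0],-p[1]])/-p[2]
    s=s*(1+c["k1"]*(s@s));return np.array([c["fx"]*s[0]+c["cx"],c["fy"]*s[1]+c["cy"]])
def ray(c,uv):
    d=np.array([(uv[0]-c["cx"])/c["fx"],(uv[1]-c["cy"])/c["fy"]]);s=d.copy()
    for _ in range(20): s=d/(1+c["k1"]*(s@s))
    T=c["T"];v=T[:3,:3]@np.array([s[0],-s[1],-1]);return T[:3,3],v/np.linalg.norm(v)
def onz(c,uv,z):
    o,v=ray(c,uv);return o+v*(z-o[2])/v[2]
def tri(rs):
    A=sum(np.eye(3)-np.outer(v,v) for o,v in rs);b=sum((np.eye(3)-np.outer(v,v))@o for o,v in rs)
    return np.linalg.solve(A,b)
E
python3 - <<'E'
from h import *
C={n:bot.read_camera(n) for n in("side","top")}
for n,c in C.items():
    cv2.imwrite(f"pics/{n}0.png",c["pixels"][:,:,::-1]); print(n,c["T"].round(3).tolist(),c["fx"],c["k1"])
R={}
for t in["case","clamp","tray","lid_handle","lid_hinge","graver","stone"]:
    for n in C:
        l=bot.place_of(t,n)
        print(t,n,[(np.round(d["uv"]).tolist(),round(d["confidence"],2)) for d in l[:4]])
        if l:R.setdefault(t,[]).append(ray(C[n],l[0]["uv"]))
for t,r in R.items():
    if len(r)>1:print(t,tri(r).round(4))
print(bot.tip_reach,bot.read_state())
E
```

```text
pics
side [[0.979, 0.147, -0.138, 0.385], [-0.201, 0.717, -0.668, -1.016], [0.001, 0.682, 0.731, 1.178], [0.0, 0.0, 0.0, 1.0]] 481.77903878966237 -0.005046153325030254
top [[0.001, 0.989, -0.147, 0.366], [-1.0, -0.0, -0.012, -0.008], [-0.012, 0.147, 0.989, 1.515], [0.0, 0.0, 0.0, 1.0]] 447.8101718347125 0.004701319091411035
case side [([288.0, 268.0], 0.76)]
case top [([342.0, 210.0], 0.58)]
clamp side [([285.0, 262.0], 0.92), ([214.0, 272.0], 0.91), ([236.0, 315.0], 0.57)]
clamp top [([331.0, 277.0], 0.83), ([382.0, 265.0], 0.7), ([352.0, 214.0], 0.53)]
tray side [([256.0, 197.0], 0.57)]
tray top [([243.0, 224.0], 0.8)]
lid_handle side [([253.0, 262.0], 0.92), ([293.0, 268.0], 0.32)]
lid_handle top []
lid_hinge side [([309.0, 260.0], 0.98)]
lid_hinge top [([344.0, 192.0], 0.55)]
graver side [([270.0, 190.0], 0.62)]
graver top [([240.0, 206.0], 0.69)]
stone side [([262.0, 196.0], 0.43)]
stone top [([245.0, 218.0], 0.46), ([345.0, 189.0], 0.36)]
case [ 0.5897 -0.1916  0.0119]
clamp [ 0.4717 -0.17    0.0415]
tray [ 0.548   0.1479 -0.0188]
lid_hinge [ 0.6493 -0.1957  0.0373]
graver [ 0.6045  0.1582 -0.0054]
stone [ 0.5691  0.139  -0.0096]
0.1734 {'clock': 0.8, 'qpos': array([ 7.26499843e+01,  4.97643282e+00,  1.00788492e+01,  9.50993681e+01,
       -2.57899277e-03,  9.00009440e+01]), 'dq': array([ 0.06701785,  0.01786619, -0.00878066,  0.01007712,  0.12305274,
       -0.17217384]), 'joint_efforts': array([ 1.55927541e-03, -5.20047784e+01,  4.64839947e+01,  1.42268018e-03,
        8.59223042e-05,  3.53106643e-06]), 'ee_pos': array([0.16401608, 0.52496362, 0.40471352]), 'tcp_rot': array([1.79996952e+02, 2.57894254e-03, 1.62649040e+02]), 'ft_force': array([ 0.4503425 , -0.6361511 ,  1.02632331]), 'ft_torque': array([ 0.00301781, -0.0520127 , -0.00506921]), 'finger_force': 0.0, 'grip_width': 0.0851690307457235}
```

```bash
python3 - <<'E'
import cv2,numpy as np
a=cv2.imread("pics/top0.png");b=cv2.imread("pics/side0.png")
A=cv2.resize(a[150:310,190:430],None,fx=3.3,fy=3.3,interpolation=cv2.INTER_CUBIC)
cv2.imwrite("pics/tc.png",A)
B=cv2.resize(b[150:340,190:400],None,fx=3.1,fy=3.1,interpolation=cv2.INTER_CUBIC)
cv2.imwrite("pics/sc.png",B)
E
```

```text
(no output)
```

View pics/tc.png

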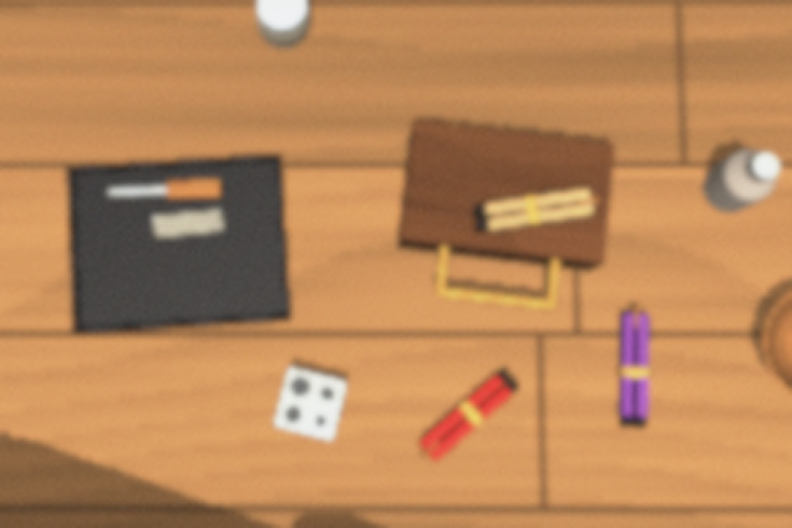

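View pics/sc.png

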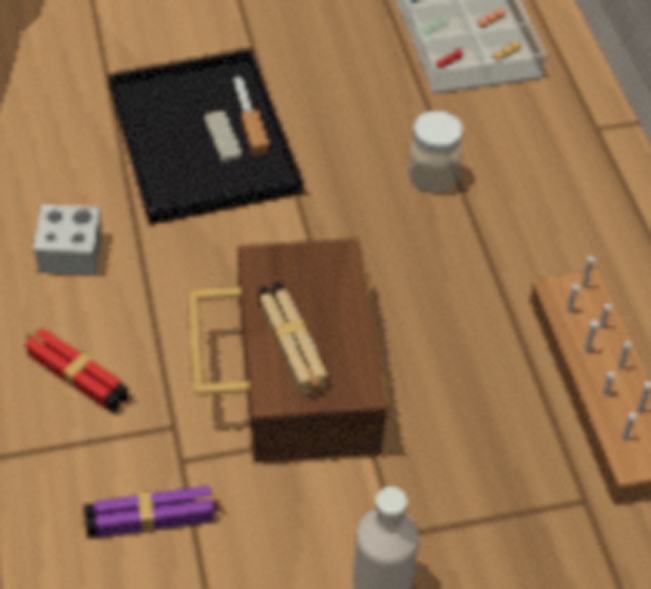

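The top crop shows the clamp-shaped things. In full top pixels: the wooden one on the lid at (352,214), red at (331,277), purple at (382,265). The description fits the pale wooden one at (352,214), with its dark jaw at the left end. The tray (243,224) is to the left and its near half is free. The handle bar runs from (323,239) to (358,242).

```bash
python3 - <<'E'
from h import *
C={n:bot.read_camera(n) for n in("side","top")}
P={"lidBL":((416,119),(358,241)),"lidFL":((400,245),(239,247)),"lidFR":((602,267),(254,415)),"lidBR":((612,141),(384,407)),
"barL":((440,293),(193,293)),"barR":((553,304),(199,390)),"clL":((480,216),(269,291)),"clR":((596,203),(316,385)),"clM":((533,210),(291,328)),
"trBL":((280-211,168),(248,52)),"trFL":((76,331),(111,74)),"trFR":((289,318),(151,219)),"trBR":((280,156),(301,187))}
X={}
for k,(t,s) in P.items():
    t=np.array(t)/3.3-.35+[190,150];s=np.array(s)/3.1-.35+[190,150]
    X[k]=tri([ray(C["top"],t),ray(C["side"],s)]);e=[np.linalg.norm(proj(C["top"],X[k])-t),np.linalg.norm(proj(C["side"],X[k])-s)]
    print(k,X[k].round(4),np.round(e,1))
for g in("lid","tr"):
    q=[X[g+i] for i in("BL","FL","FR","BR")];m=sum(q)/4;dx=q[0]+q[3]-q[1]-q[2];dy=q[0]+q[1]-q[2]-q[3]
    print(g,m.round(4),np.degrees(np.arctan2(dx[1],dx[0])),np.degrees(np.arctan2(-dy[0],dy[1])),np.linalg.norm(dx)/2,np.linalg.norm(dy)/2)
m=(X["barL"]+X["barR"])/2;d=X["barL"]-X["barR"];print("bar",m.round(4),np.degrees(np.arctan2(-d[0],d[1])),np.linalg.norm(d))
d=X["clL"]-X["clR"];print("cl",((X["clL"]+X["clR"])/2).round(4),np.degrees(np.arctan2(-d[0],d[1])),np.linalg.norm(d))
# mask of wooden clamp
for n,z in(("top",.099),):
    for r in bot.regions_of("clamp",n):
        mk=r["mask"];(c,wh,a)=cv2.minAreaRect(np.argwhere(mk)[:,::-1].astype(np.float32));b=cv2.boxPoints((c,wh,a))
        print(n,np.round(c,1),np.round(wh,1),[onz(C[n],x,z)[:2].round(4).tolist() for x in b],onz(C[n],c,z).round(4),r["confidence"])
E
```

```text
lidBL [ 0.6617 -0.0983  0.0713] [0. 0.]
lidFL [ 0.5411 -0.0817  0.0699] [1.7 1.8]
lidFR [ 0.518  -0.2786  0.0731] [1.4 1.6]
lidBR [ 0.6383 -0.2921  0.0713] [0.3 0.3]
barL [ 0.4916 -0.1211  0.0599] [0.7 0.8]
barR [ 0.4796 -0.2321  0.0585] [0.3 0.4]
clL [ 0.561  -0.1582  0.0917] [0.1 0.1]
clR [ 0.577  -0.271   0.0918] [0.9 1. ]
clM [ 0.5685 -0.209   0.0973] [0.6 0.7]
trBL [0.6215 0.2564 0.0138] [0.2 0.2]
trFL [0.4569 0.244  0.02  ] [0.8 0.8]
trFR [0.4704 0.029  0.006 ] [0.7 0.7]
trBR [0.6356 0.0388 0.0098] [0.1 0.1]
lid [ 0.5898 -0.1877  0.0714] -7.115480144046286 -6.765517360937735 0.12138070136603475 0.19669455036123795
tr [0.5461 0.142  0.0124] 3.8443868267336723 3.6641658436283917 0.16527092245862515 0.2169650599998118
bar [ 0.4856 -0.1766  0.0592] -6.16731981467516 0.11166622254506892
cl [ 0.569  -0.2146  0.0917] 8.059072795227761 0.11396017396776048
top [381.5 262.5] [35.  9.] [[0.4653, -0.2878], [0.4653, -0.316], [0.3564, -0.3125], [0.3563, -0.2845]] [ 0.4105 -0.3002  0.099 ] 0.6
top [350.4 213.6] [10.5 37.8] [[0.572, -0.1443], [0.592, -0.2635], [0.5586, -0.2681], [0.5386, -0.1493]] [ 0.5653 -0.2063  0.099 ] 0.58
top [330.5 276.4] [ 8.7 34.2] [[0.3431, -0.0906], [0.412, -0.1726], [0.3915, -0.1899], [0.3229, -0.108]] [ 0.3673 -0.1402  0.099 ] 0.49
```

```bash
cat >> h.py <<'E'
from scipy.spatial.transform import Rotation as Ro
def plan(p,y,P,Y,n):
    p=np.array(p);P=np.array(P);out=[];
    for i in range(n):
        R=Ro.from_euler("xyz",[180,0,y],degrees=True).as_matrix()
        d=np.round(R.T@((P-p)/(n-i)),4);dz=round(-(Y-y)/(n-i),2)
        p=p+R@d;y-=dz;out.append((d.tolist(),[0,0,dz]))
    for k in range(0,n,5):print([o[0] for o in out[k:k+5]],[o[1] for o in out[k:k+5]])
    print(p,y)
E
python3 - <<'E'
from h import *
plan([.164,.525,.405],162.65,[.567,-.211,.34],98,20)
E
```

```text
[[-0.0302, -0.0291, 0.0032], [-0.0318, -0.0274, 0.0033], [-0.0333, -0.0255, 0.0032], [-0.0347, -0.0236, 0.0033], [-0.036, -0.0216, 0.0032]] [[0, 0, 3.23], [0, 0, 3.23], [0, 0, 3.23], [0, 0, 3.23], [0, 0, 3.23]]
[[-0.0371, -0.0196, 0.0033], [-0.0382, -0.0174, 0.0032], [-0.0391, -0.0153, 0.0033], [-0.0399, -0.013, 0.0032], [-0.0405, -0.0108, 0.0033]] [[0, 0, 3.23], [0, 0, 3.23], [0, 0, 3.23], [0, 0, 3.23], [0, 0, 3.23]]
[[-0.0411, -0.0085, 0.0032], [-0.0415, -0.0061, 0.0033], [-0.0418, -0.0038, 0.0032], [-0.0419, -0.0014, 0.0033], [-0.0419, 0.0009, 0.0032]] [[0, 0, 3.24], [0, 0, 3.23], [0, 0, 3.24], [0, 0, 3.23], [0, 0, 3.24]]
[[-0.0418, 0.0033, 0.0033], [-0.0416, 0.0057, 0.0032], [-0.0412, 0.008, 0.0033], [-0.0407, 0.0103, 0.0032], [-0.04, 0.0126, 0.0033]] [[0, 0, 3.23], [0, 0, 3.24], [0, 0, 3.23], [0, 0, 3.24], [0, 0, 3.23]]
[ 0.56704831 -0.21100397  0.34      ] 98.00000000000011
```

Call:
{"op": "jog_arm", "data": {
  "gripper": [0.8,0.8,0.8,0.8,0.8],
  "xyz": [
    [-0.03,-0.029,0.003],
    [-0.032,-0.027,0.003],
    [-0.033,-0.026,0.003],
    [-0.035,-0.024,0.003],
    [-0.036,-0.022,0.003]
  ],
  "dr": [
    [0,0,3.23],
    [0,0,3.23],
    [0,0,3.23],
    [0,0,3.23],
    [0,0,3.23]
  ],
  "force": 40
}}

```text
clock: 1.45
ee_pos: [0.2648, 0.3388, 0.3896]
tcp_rot: [180.0, 0.0, 146.4]
ft_force: [0.5, 0.1, 0.3]
grip_width: 0.0685
finger_force: 0.0
```

Call:
{"op": "jog_arm", "data": {
  "gripper": [0.8,0.8,0.8,0.8,0.8],
  "xyz": [
    [-0.037,-0.02,0.003],
    [-0.038,-0.017,0.003],
    [-0.039,-0.015,0.003],
    [-0.04,-0.013,0.003],
    [-0.04,-0.011,0.003]
  ],
  "dr": [
    [0,0,3.23],
    [0,0,3.23],
    [0,0,3.23],
    [0,0,3.23],
    [0,0,3.23]
  ]
}}

```text
clock: 1.95
ee_pos: [0.365, 0.1552, 0.3748]
tcp_rot: [179.9, 0.0, 130.2]
ft_force: [0.4, 0.2, 0.2]
grip_width: 0.0684
finger_force: 0.0
```

Call:
{"op": "jog_arm", "data": {
  "gripper": [0.8,0.8,0.8,0.8,0.8],
  "xyz": [
    [-0.041,-0.008,0.003],
    [-0.041,-0.006,0.003],
    [-0.042,-0.004,0.003],
    [-0.042,-0.001,0.003],
    [-0.042,0.001,0.003]
  ],
  "dr": [
    [0,0,3.24],
    [0,0,3.23],
    [0,0,3.24],
    [0,0,3.23],
    [0,0,3.24]
  ]
}}

```text
clock: 2.45
ee_pos: [0.4664, -0.0283, 0.3598]
tcp_rot: [180.0, 0.0, 114.0]
ft_force: [1.3, 0.7, 1.4]
grip_width: 0.0687
finger_force: 0.0
```

Call:
{"op": "jog_arm", "data": {
  "gripper": [0.8,0.8,0.8,0.8,0.8],
  "xyz": [
    [-0.042,0.003,0.004],
    [-0.042,0.006,0.004],
    [-0.041,0.008,0.004],
    [-0.041,0.01,0.004],
    [-0.04,0.013,0.004]
  ],
  "dr": [
    [0,0,3.2],
    [0,0,3.2],
    [0,0,3.2],
    [0,0,3.2],
    [0,0,3.2]
  ]
}}

```text
clock: 2.95
ee_pos: [0.5678, -0.2128, 0.3395]
tcp_rot: [180.0, 0.0, 98.0]
ft_force: [0.5, 0.2, -0.1]
grip_width: 0.0682
finger_force: 0.0
```

```bash
python3 - <<'E'
from h import *
s=bot.read_state();print(s["ee_pos"],s["tcp_rot"])
B=bot.read_camera("side")["pixels"][:,:,::-1]
cv2.imwrite("pics/g1.png",cv2.resize(B[170:330,210:390],None,fx=3.4,fy=3.4,interpolation=cv2.INTER_CUBIC))
E
```

```text
[ 0.56775456 -0.21282116  0.33949882] [1.79987479e+02 4.72172115e-03 9.80201734e+01]
```

View pics/g1.png

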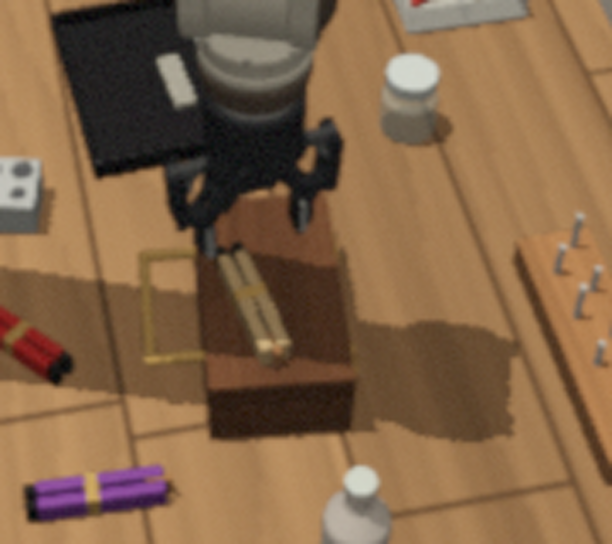

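The gripper is right above the wooden clamp: the fingertips at crop (208,250) and (303,225) straddle it, and the clamp centre is at (253,305). Going down.

Call:
{"op": "jog_arm", "data": {
  "gripper": [0.8,0.8,0.8,0.8,0.8],
  "xyz": [
    [0,0,0.025],
    [0,0,0.025],
    [0,0,0.02],
    [0,0,0.013],
    [0,0,0.004]
  ],
  "dr": [
    [0,0,0],
    [0,0,0],
    [0,0,0],
    [0,0,0],
    [0,0,0]
  ]
}}

```text
clock: 3.5
ee_pos: [0.5669, -0.2108, 0.2513]
tcp_rot: [-179.9, -0.1, 98.2]
ft_force: [0.4, -0.7, 0.3]
grip_width: 0.0679
finger_force: 0.0
```

Call:
{"op": "jog_arm", "data": {
  "gripper": [0,0,0,0,0],
  "xyz": [
    [0,0,0],
    [0,0,0],
    [0,0,0],
    [0,0,0],
    [0,0,0]
  ],
  "dr": [
    [0,0,0],
    [0,0,0],
    [0,0,0],
    [0,0,0],
    [0,0,0]
  ],
  "force": 40
}}

```text
clock: 4.0
ee_pos: [0.5675, -0.2111, 0.2541]
tcp_rot: [179.9, 0.1, 98.2]
ft_force: [0.2, -0.2, 6.3]
grip_width: 0.0252
finger_force: 40.4
```

Call:
{"op": "jog_arm", "data": {
  "gripper": [0,0,0,0,0],
  "xyz": [
    [0,0,-0.01],
    [0,0,-0.02],
    [0,0,-0.025],
    [0,0,-0.02],
    [0,0,-0.015]
  ],
  "dr": [
    [0,0,0],
    [0,0,0],
    [0,0,0],
    [0,0,0],
    [0,0,0]
  ]
}}

```text
clock: 4.5
ee_pos: [0.5672, -0.211, 0.3449]
tcp_rot: [179.9, 0.0, 98.2]
ft_force: [-0.1, 0.0, -1.4]
grip_width: 0.0251
finger_force: 39.5
```

```bash
python3 - <<'E'
from h import *
s=bot.read_state();print(s["ee_pos"],s["tcp_rot"],s["grip_width"],s["finger_force"])
B=bot.read_camera("side")["pixels"][:,:,::-1]
cv2.imwrite("pics/g2.png",cv2.resize(B[170:330,210:390],None,fx=3.4,fy=3.4,interpolation=cv2.INTER_CUBIC))
plan(s["ee_pos"],s["tcp_rot"][2],[.502,.140,.30],93.7,10)
E
```

```text
[ 0.56719778 -0.21100534  0.34485061] [1.79928404e+02 4.16313425e-02 9.81703674e+01] 0.025074065201229033 39.53309655189514
[[0.0357, -0.0015, 0.0045], [0.0357, -0.0017, 0.0045], [0.0356, -0.002, 0.0045], [0.0356, -0.0023, 0.0045], [0.0356, -0.0026, 0.0045]] [[0, 0, np.float64(0.45)], [0, 0, np.float64(0.45)], [0, 0, np.float64(0.45)], [0, 0, np.float64(0.45)], [0, 0, np.float64(0.45)]]
[[0.0356, -0.0029, 0.0045], [0.0356, -0.0031, 0.0045], [0.0355, -0.0034, 0.0045], [0.0355, -0.0037, 0.0044], [0.0355, -0.004, 0.0045]] [[0, 0, np.float64(0.44)], [0, 0, np.float64(0.45)], [0, 0, np.float64(0.44)], [0, 0, np.float64(0.45)], [0, 0, np.float64(0.44)]]
[0.50200047 0.14002036 0.29995061] 93.70036743415358
```

View pics/g2.png

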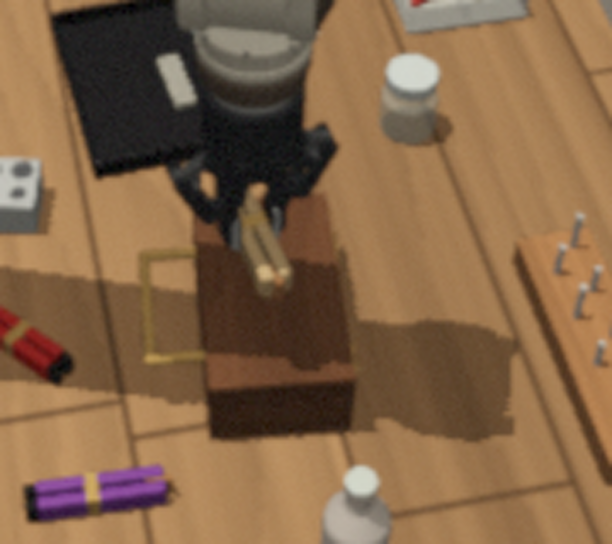

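The clamp is held level between the fingers at crop (260,240), clear of the lid. Carrying it to the tray.

Call:
{"op": "jog_arm", "data": {
  "gripper": [0,0,0,0,0],
  "xyz": [
    [0.0357,-0.0015,0.0045],
    [0.0357,-0.0017,0.0045],
    [0.0356,-0.002,0.0045],
    [0.0356,-0.0023,0.0045],
    [0.0356,-0.0026,0.0045]
  ],
  "dr": [
    [0,0,0.45],
    [0,0,0.45],
    [0,0,0.45],
    [0,0,0.45],
    [0,0,0.45]
  ]
}}

```text
clock: 5.05
ee_pos: [0.5341, -0.0342, 0.3199]
tcp_rot: [-180.0, -0.0, 95.9]
ft_force: [-0.6, -0.1, -1.1]
grip_width: 0.0252
finger_force: 39.6
```

Call:
{"op": "jog_arm", "data": {
  "gripper": [0,0,0,0,0],
  "xyz": [
    [0.0356,-0.0029,0.0045],
    [0.0356,-0.003,0.0045],
    [0.0355,-0.0034,0.0045],
    [0.0355,-0.0037,0.0045],
    [0.0355,-0.004,0.0045]
  ],
  "dr": [
    [0,0,0.45],
    [0,0,0.45],
    [0,0,0.45],
    [0,0,0.45],
    [0,0,0.45]
  ]
}}

```text
clock: 5.55
ee_pos: [0.5016, 0.1414, 0.2975]
tcp_rot: [180.0, 0.0, 93.7]
ft_force: [-0.4, 0.1, -0.9]
grip_width: 0.0248
finger_force: 39.6
```

Call:
{"op": "jog_arm", "data": {
  "gripper": [0,0,0,0,0],
  "xyz": [
    [0,0,0.02],
    [0,0,0.025],
    [0,0,0.025],
    [0,0,0.02],
    [0,0,0.012]
  ],
  "dr": [
    [0,0,0],
    [0,0,0],
    [0,0,0],
    [0,0,0],
    [0,0,0]
  ]
}}

```text
clock: 6.05
ee_pos: [0.5016, 0.1399, 0.1939]
tcp_rot: [-179.9, 0.0, 93.7]
ft_force: [0.1, -0.4, -0.5]
grip_width: 0.0247
finger_force: 39.6
```

```bash
python3 - <<'E'
from h import *
s=bot.read_state();print(s["ee_pos"],s["tcp_rot"],s["grip_width"],s["finger_force"],s["ft_force"])
B=bot.read_camera("side")["pixels"][:,:,::-1]
cv2.imwrite("pics/g3.png",cv2.resize(B[130:260,190:330],None,fx=4,fy=4,interpolation=cv2.INTER_CUBIC))
E
```

```text
[0.50157622 0.13991816 0.19387588] [-1.79875534e+02  2.69983995e-02  9.36765372e+01] 0.02466314957290602 39.595831632614136 [ 0.05205945 -0.39752106 -0.45264492]
```

View pics/g3.png

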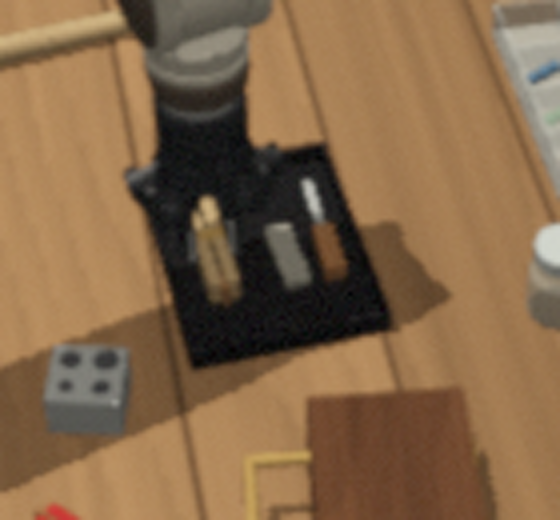

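The clamp hangs over the free half of the tray at crop (215,250), clear of the stone at (288,255). Lowering gently.

Call:
{"op": "jog_arm", "data": {
  "gripper": [0,0,0,0,0],
  "xyz": [
    [0,0,0.003],
    [0,0,0.003],
    [0,0,0.002],
    [0,0,0.001],
    [0,0,0]
  ],
  "dr": [
    [0,0,0],
    [0,0,0],
    [0,0,0],
    [0,0,0],
    [0,0,0]
  ]
}}

```text
clock: 6.6
ee_pos: [0.5023, 0.14, 0.187]
tcp_rot: [180.0, -0.0, 93.7]
ft_force: [-0.2, 1.0, -0.5]
grip_width: 0.0251
finger_force: 39.6
```

Call:
{"op": "jog_arm", "data": {
  "gripper": [0,0,0],
  "xyz": [
    [0,0,0.001],
    [0,0,0.001],
    [0,0,0]
  ],
  "dr": [
    [0,0,0],
    [0,0,0],
    [0,0,0]
  ]
}}

```text
clock: 6.9
ee_pos: [0.5022, 0.14, 0.1846]
tcp_rot: [-180.0, 0.0, 93.7]
ft_force: [0.5, 1.4, -0.6]
grip_width: 0.0252
finger_force: 39.6
```

Call:
{"op": "jog_arm", "data": {
  "gripper": [0,0,0],
  "xyz": [
    [0,0,0.001],
    [0,0,0.001],
    [0,0,0]
  ],
  "dr": [
    [0,0,0],
    [0,0,0],
    [0,0,0]
  ]
}}

```text
clock: 7.2
ee_pos: [0.5022, 0.14, 0.1831]
tcp_rot: [180.0, -0.0, 93.7]
ft_force: [-1.2, -0.9, 4.5]
grip_width: 0.0252
finger_force: 40.1
```

Call:
{"op": "jog_arm", "data": {
  "gripper": [0,0],
  "xyz": [
    [0,0,0.001],
    [0,0,0]
  ],
  "dr": [
    [0,0,0],
    [0,0,0]
  ]
}}

```text
clock: 7.4
ee_pos: [0.5021, 0.14, 0.1831]
tcp_rot: [180.0, -0.0, 93.7]
ft_force: [-5.5, -1.9, 13.6]
grip_width: 0.0248
finger_force: 41.3
```

Call:
{"op": "jog_arm", "data": {
  "gripper": [0.4,0.45,0.5,0.5,0.5],
  "xyz": [
    [0,0,0],
    [0,0,0],
    [0,0,0],
    [0,0,0],
    [0,0,0]
  ],
  "dr": [
    [0,0,0],
    [0,0,0],
    [0,0,0],
    [0,0,0],
    [0,0,0]
  ]
}}

```text
clock: 7.9
ee_pos: [0.5022, 0.14, 0.1815]
tcp_rot: [-180.0, 0.0, 93.7]
ft_force: [0.1, -1.3, -0.4]
grip_width: 0.0427
finger_force: 0.0
```

Call:
{"op": "jog_arm", "data": {
  "gripper": [0.5,0.5,0.5,0.5,0.5],
  "xyz": [
    [0,0,-0.01],
    [0,0,-0.02],
    [0,0,-0.03],
    [0,0,-0.03],
    [0,0,-0.03]
  ],
  "dr": [
    [0,0,0],
    [0,0,0],
    [0,0,0],
    [0,0,0],
    [0,0,0]
  ]
}}

```text
clock: 8.4
ee_pos: [0.502, 0.14, 0.3037]
tcp_rot: [180.0, -0.0, 93.7]
ft_force: [-0.1, 0.0, 0.3]
grip_width: 0.0428
finger_force: 0.0
```

```bash
python3 - <<'E'
from h import *
s=bot.read_state()
plan(s["ee_pos"],s["tcp_rot"][2],[.4856,-.176,.28],83.2,10)
E
```

```text
[[-0.0314, -0.0037, 0.0024], [-0.0315, -0.0031, 0.0024], [-0.0315, -0.0025, 0.0024], [-0.0316, -0.0019, 0.0024], [-0.0316, -0.0013, 0.0023]] [[0, 0, np.float64(1.05)], [0, 0, np.float64(1.05)], [0, 0, np.float64(1.05)], [0, 0, np.float64(1.05)], [0, 0, np.float64(1.05)]]
[[-0.0316, -0.0008, 0.0024], [-0.0317, -0.0002, 0.0023], [-0.0316, 0.0004, 0.0024], [-0.0317, 0.001, 0.0023], [-0.0316, 0.0015, 0.0024]] [[0, 0, np.float64(1.04)], [0, 0, np.float64(1.05)], [0, 0, np.float64(1.04)], [0, 0, np.float64(1.05)], [0, 0, np.float64(1.04)]]
[ 0.48559363 -0.17602137  0.27995324] 83.20089611066793
```

Call:
{"op": "jog_arm", "data": {
  "gripper": [0.5,0.45,0.42,0.42,0.42],
  "xyz": [
    [-0.0315,-0.0037,0.002],
    [-0.0315,-0.003,0.002],
    [-0.0315,-0.0025,0.002],
    [-0.0315,-0.002,0.002],
    [-0.0315,-0.0013,0.002]
  ],
  "dr": [
    [0,0,1.05],
    [0,0,1.05],
    [0,0,1.05],
    [0,0,1.05],
    [0,0,1.05]
  ]
}}

```text
clock: 8.9
ee_pos: [0.4937, -0.019, 0.2925]
tcp_rot: [179.9, 0.0, 88.4]
ft_force: [0.9, -0.6, 0.1]
grip_width: 0.0362
finger_force: 0.0
```

Call:
{"op": "jog_arm", "data": {
  "gripper": [0.42,0.42,0.42,0.42,0.42],
  "xyz": [
    [-0.032,-0.0008,0.002],
    [-0.032,0,0.002],
    [-0.0315,0.0004,0.002],
    [-0.0315,0.001,0.002],
    [-0.0315,0.0015,0.002]
  ],
  "dr": [
    [0,0,1.05],
    [0,0,1.05],
    [0,0,1.05],
    [0,0,1.05],
    [0,0,1.05]
  ]
}}

```text
clock: 9.4
ee_pos: [0.4857, -0.1775, 0.2825]
tcp_rot: [179.9, 0.0, 83.1]
ft_force: [-0.3, -0.1, -0.2]
grip_width: 0.0361
finger_force: 0.0
```

```bash
python3 - <<'E'
from h import *
s=bot.read_state();print(s["ee_pos"],s["tcp_rot"][2])
C={n:bot.read_camera(n) for n in("side","top")}
a=cv2.resize(C["side"]["pixels"][130:310,190:330,::-1],None,fx=3.3,fy=3.3,interpolation=cv2.INTER_CUBIC)
b=cv2.resize(C["top"]["pixels"][180:260,200:290,::-1],None,fx=3.6,fy=3.6,interpolation=cv2.INTER_CUBIC)
o=np.zeros((594,a.shape[1]+b.shape[1],3),np.uint8);o[:,:a.shape[1]]=a;o[:b.shape[0],a.shape[1]:]=b
cv2.imwrite("pics/g4.png",o)
d=[bot.place_of("clamp",n) for n in C]
print([[x["uv"] for x in l] for l in d]); 
for n,p in(("side",[.502,.140,.028]),("top",[.502,.140,.028])):print(proj(C[n],p))
E
```

```text
[ 0.48568609 -0.17747883  0.28252035] 83.12799174515565
[[[241.2, 314.4], [212.8, 269.1], [313.5, 336.6]], [[385.0, 262.5], [244.8, 237.2], [435.3, 258.1]]]
[241.73324644 190.6359727 ]
[243.79092308 235.40515586]
```

View pics/g4.png

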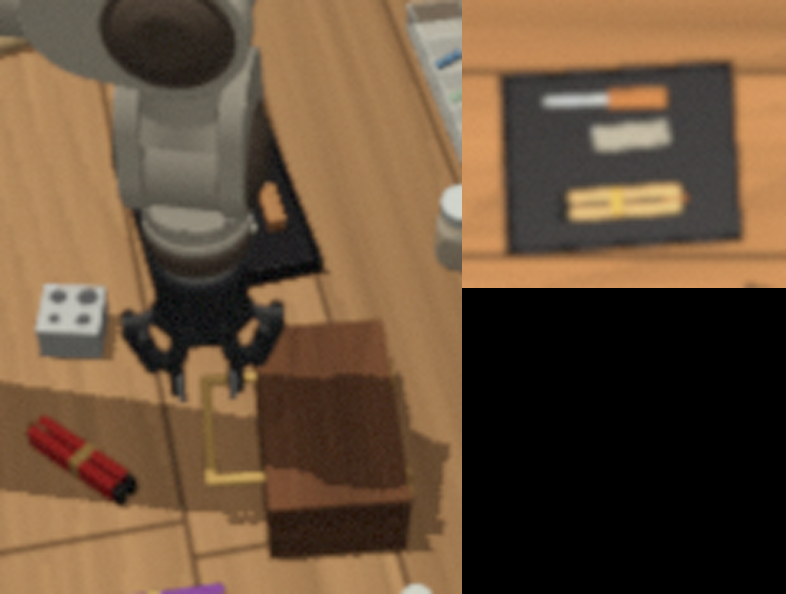

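The clamp lies in the free half of the tray (right panel, (625,202)). The fingers at (180,395) and (233,390) are either side of the bar at (209,430). Going down over the bar.

Call:
{"op": "jog_arm", "data": {
  "gripper": [0.42,0.42,0.42,0.42,0.42],
  "xyz": [
    [0,0,0.015],
    [0,0,0.02],
    [0,0,0.02],
    [0,0,0.01],
    [0,0,0.0045]
  ],
  "dr": [
    [0,0,0],
    [0,0,0],
    [0,0,0],
    [0,0,0],
    [0,0,0]
  ]
}}

```text
clock: 10.1
ee_pos: [0.4857, -0.1753, 0.2108]
tcp_rot: [-179.9, -0.0, 83.2]
ft_force: [0.1, -0.0, 0.2]
grip_width: 0.0357
finger_force: 0.0
```

Call:
{"op": "jog_arm", "data": {
  "gripper": [0,0,0,0,0],
  "xyz": [
    [0,0,0],
    [0,0,0],
    [0,0,0],
    [0,0,0],
    [0,0,0]
  ],
  "dr": [
    [0,0,0],
    [0,0,0],
    [0,0,0],
    [0,0,0],
    [0,0,0]
  ],
  "force": 40
}}

```text
clock: 10.6
ee_pos: [0.4853, -0.1759, 0.2128]
tcp_rot: [-179.9, -0.0, 83.2]
ft_force: [-6.5, 1.9, 2.5]
grip_width: 0.0085
finger_force: 39.2
```

```bash
python3 - <<'E'
from h import *
s=bot.read_state();print(s["ee_pos"],s["tcp_rot"],s["ft_force"],s["finger_force"],s["grip_width"])
r=np.hypot(.165,.013);a=np.radians(np.linspace(0,75,31)[:])+np.arctan2(.013,.165)
y=-r*np.cos(a);z=r*np.sin(a)
for k in range(0,30,5):print([[0,round(y[i+1]-y[i],4),round(-(z[i+1]-z[i]),4)] for i in range(k,k+5)])
E
```

```text
[ 0.48533982 -0.17594317  0.21276903] [-1.79904180e+02 -1.72660266e-02  8.31698189e+01] [-6.46083199  1.94256607  2.48362804] 39.20953094959259 0.008494308196686649
[[0, np.float64(0.0007), np.float64(-0.0072)], [0, np.float64(0.001), np.float64(-0.0071)], [0, np.float64(0.0013), np.float64(-0.0071)], [0, np.float64(0.0017), np.float64(-0.007)], [0, np.float64(0.002), np.float64(-0.0069)]]
[[0, np.float64(0.0023), np.float64(-0.0069)], [0, np.float64(0.0026), np.float64(-0.0068)], [0, np.float64(0.0029), np.float64(-0.0066)], [0, np.float64(0.0031), np.float64(-0.0065)], [0, np.float64(0.0034), np.float64(-0.0064)]]
[[0, np.float64(0.0037), np.float64(-0.0062)], [0, np.float64(0.004), np.float64(-0.006)], [0, np.float64(0.0042), np.float64(-0.0059)], [0, np.float64(0.0045), np.float64(-0.0057)], [0, np.float64(0.0047), np.float64(-0.0055)]]
[[0, np.float64(0.0049), np.float64(-0.0053)], [0, np.float64(0.0052), np.float64(-0.005)], [0, np.float64(0.0054), np.float64(-0.0048)], [0, np.float64(0.0056), np.float64(-0.0046)], [0, np.float64(0.0058), np.float64(-0.0043)]]
[[0, np.float64(0.006), np.float64(-0.0041)], [0, np.float64(0.0061), np.float64(-0.0038)], [0, np.float64(0.0063), np.float64(-0.0035)], [0, np.float64(0.0064), np.float64(-0.0032)], [0, np.float64(0.0066), np.float64(-0.003)]]
[[0, np.float64(0.0067), np.float64(-0.0027)], [0, np.float64(0.0068), np.float64(-0.0024)], [0, np.float64(0.0069), np.float64(-0.0021)], [0, np.float64(0.007), np.float64(-0.0018)], [0, np.float64(0.0071), np.float64(-0.0015)]]
```

Call:
{"op": "jog_arm", "data": {
  "gripper": [0,0,0,0,0],
  "xyz": [
    [0,0.0007,-0.0072],
    [0,0.001,-0.0071],
    [0,0.0013,-0.0071],
    [0,0.0017,-0.007],
    [0,0.002,-0.0069]
  ],
  "dr": [
    [0,0,0],
    [0,0,0],
    [0,0,0],
    [0,0,0],
    [0,0,0]
  ]
}}

```text
clock: 11.1
ee_pos: [0.4919, -0.1767, 0.2481]
tcp_rot: [-179.8, -0.0, 83.2]
ft_force: [-8.5, 1.8, -1.3]
grip_width: 0.0081
finger_force: 38.9
```

Call:
{"op": "jog_arm", "data": {
  "gripper": [0,0,0,0,0],
  "xyz": [
    [0,0.0023,-0.0069],
    [0,0.0026,-0.0068],
    [0,0.0029,-0.0066],
    [0,0.0031,-0.0065],
    [0,0.0034,-0.0064]
  ],
  "dr": [
    [0,0,0],
    [0,0,0],
    [0,0,0],
    [0,0,0],
    [0,0,0]
  ]
}}

```text
clock: 11.6
ee_pos: [0.5057, -0.1784, 0.2817]
tcp_rot: [-179.8, -0.0, 83.2]
ft_force: [-12.3, 2.5, 3.8]
grip_width: 0.0088
finger_force: 39.0
```

Call:
{"op": "jog_arm", "data": {
  "gripper": [0,0,0,0,0],
  "xyz": [
    [0,0.0037,-0.0062],
    [0,0.004,-0.006],
    [0,0.0042,-0.0059],
    [0,0.0045,-0.0057],
    [0,0.0047,-0.0055]
  ],
  "dr": [
    [0,0,0],
    [0,0,0],
    [0,0,0],
    [0,0,0],
    [0,0,0]
  ]
}}

```text
clock: 12.1
ee_pos: [0.5263, -0.1808, 0.3121]
tcp_rot: [-179.8, 0.0, 83.2]
ft_force: [-17.1, 3.1, 11.0]
grip_width: 0.0086
finger_force: 39.1
```

Call:
{"op": "jog_arm", "data": {
  "gripper": [0,0,0,0,0],
  "xyz": [
    [0,0.0046,-0.0056],
    [0,0.0049,-0.0053],
    [0,0.0051,-0.0051],
    [0,0.0053,-0.0049],
    [0,0.0055,-0.0046]
  ],
  "dr": [
    [0,0,0],
    [0,0,0],
    [0,0,0],
    [0,0,0],
    [0,0,0]
  ]
}}

```text
clock: 12.6
ee_pos: [0.5526, -0.184, 0.3378]
tcp_rot: [180.0, 0.0, 83.2]
ft_force: [-7.1, 2.7, 6.2]
grip_width: 0.0084
finger_force: 39.0
```

Call:
{"op": "jog_arm", "data": {
  "gripper": [0,0,0,0,0],
  "xyz": [
    [0,0.0059,-0.0043],
    [0,0.006,-0.004],
    [0,0.0062,-0.0037],
    [0,0.0063,-0.0034],
    [0,0.0065,-0.0032]
  ],
  "dr": [
    [0,0,0],
    [0,0,0],
    [0,0,0],
    [0,0,0],
    [0,0,0]
  ]
}}

```text
clock: 13.1
ee_pos: [0.5835, -0.1877, 0.3567]
tcp_rot: [179.9, 0.0, 83.2]
ft_force: [-3.4, 1.1, 4.3]
grip_width: 0.008
finger_force: 38.9
```

```bash
python3 - <<'E'
from h import *
s=bot.read_state();p=s["ee_pos"];print(p,s["ft_force"],s["joint_efforts"].round(1))
# circle fit in case plane from measured poses (grasp point)
u=np.array([np.cos(np.radians(-6.8)),np.sin(np.radians(-6.8))])
M=np.array([[.4853,-.1759,.2128],[.4919,-.1767,.2481],[.5057,-.1784,.2817],[.5263,-.1808,.3121],[.5526,-.184,.3378],p])
X=M[:,:2]@u;Z=M[:,2]-.155
A=np.c_[2*X,2*Z,np.ones(len(X))];c=np.linalg.lstsq(A,X**2+Z**2,rcond=None)[0]
print("fit",c[:2],np.sqrt(c[2]+c[0]**2+c[1]**2)); hx=np.array([.6494,-.1949])@u
for h in((hx,.045),tuple(c[:2])):
    a=np.arctan2(Z-h[1],h[0]-X);print(h,np.hypot(Z-h[1],h[0]-X).round(4),(a-np.arctan2(.013,.165)).round(3),(a-a[0]).round(3))
C=bot.read_camera("side");cv2.imwrite("pics/g5.png",cv2.resize(C["pixels"][140:340,210:410,::-1],None,fx=2.9,fy=2.9,interpolation=cv2.INTER_CUBIC))
E
```

```text
[ 0.58353061 -0.1877236   0.35665699] [-3.36812764  1.11671858  4.31275283] [ -0.4 -57.8  43.8  -2.6  -0.   -0.1]
fit [0.67813895 0.04328368] 0.17598558873807932
(np.float64(0.6679087343873221), 0.045) [0.1657 0.1657 0.1661 0.1671 0.1688 0.1701] [-1.000e-03  2.160e-01  4.360e-01  6.570e-01  8.770e-01  1.092e+00] [0.    0.217 0.437 0.658 0.878 1.093]
(np.float64(0.6781389454680737), np.float64(0.04328368119004883)) [0.176  0.176  0.1759 0.1759 0.1762 0.1759] [0.004 0.208 0.415 0.625 0.835 1.042] [0.    0.204 0.411 0.621 0.831 1.038]
```

View pics/g5.png

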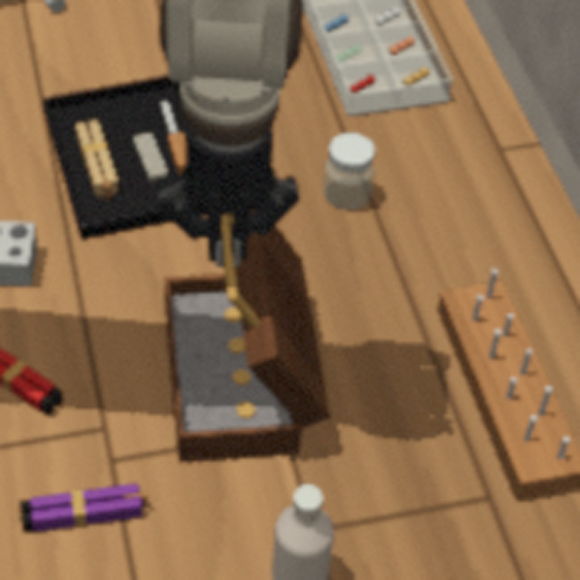

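The lid is opening with the bar in the grip (crop (228,245)), and the clamp is undisturbed in the tray at (97,158).

Call:
{"op": "jog_arm", "data": {
  "gripper": [0,0,0,0,0],
  "xyz": [
    [0,0.0067,-0.0027],
    [0,0.0068,-0.0024],
    [0,0.0069,-0.0021],
    [0,0.0035,-0.001],
    [0,0,0]
  ],
  "dr": [
    [0,0,0],
    [0,0,0],
    [0,0,0],
    [0,0,0],
    [0,0,0]
  ]
}}

```text
clock: 13.65
ee_pos: [0.6078, -0.1907, 0.3644]
tcp_rot: [179.8, 0.0, 83.2]
ft_force: [-3.7, 1.6, 8.3]
grip_width: 0.0081
finger_force: 41.7
```

```bash
python3 - <<'E'
from h import *
s=bot.read_state();p=s["ee_pos"];print(p,s["ft_force"])
u=np.array([np.cos(np.radians(-6.8)),np.sin(np.radians(-6.8))]);x=p[:2]@u
for h in((.6679,.045),(.6781,.0433)):print(np.arctan2(p[2]-.155-h[1],h[0]-x)-.0786)
C={n:bot.read_camera(n) for n in("side","top")}
a=cv2.resize(C["side"]["pixels"][200:310,255:345,::-1],None,fx=5,fy=5,interpolation=cv2.INTER_CUBIC)
cv2.imwrite("pics/g6.png",a)
# predicted lid points for angle hypotheses
v=np.array([-u[1],u[0]]);H=np.array([.6494,-.1949])
for th in(1.1,1.2,1.25,1.3,1.35):
    o=[]
    for (lx,ly,lz) in((-.165,-.055,.013),(-.12,-.1,.03),(-.12,-.1,0),(0,-.1,.03)):
        X=lx*np.cos(th)+lz*np.sin(th);Z=-lx*np.sin(th)+lz*np.cos(th)
        o.append(((proj(C["side"],np.r_[H+X*u+ly*v,.045+Z])-[255,200]+.35)*5).round().tolist())
    print(th,o)
E
```

```text
[ 0.60783252 -0.19068229  0.36437523] [-3.65648803  1.59717382  8.25671736]
1.2433740835625489
1.188942737280844
1.1 [[177.0, 208.0], [253.0, 310.0], [201.0, 329.0], [342.0, 419.0]]
1.2 [[207.0, 199.0], [276.0, 306.0], [222.0, 322.0], [344.0, 422.0]]
1.25 [[223.0, 196.0], [288.0, 304.0], [233.0, 319.0], [344.0, 423.0]]
1.3 [[238.0, 193.0], [300.0, 303.0], [244.0, 316.0], [345.0, 425.0]]
1.35 [[254.0, 190.0], [312.0, 302.0], [255.0, 314.0], [346.0, 426.0]]
```

View pics/g6.png

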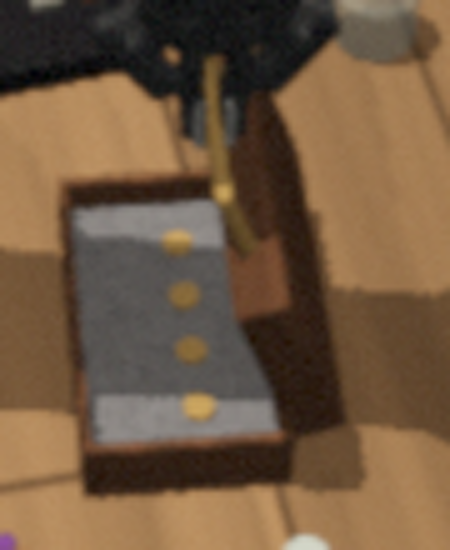

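The bar end at crop (223,190) and the lid corners at (291,305) and (240,319) match a lid angle of about 1.255 rad. About 9 mm more to go.

Call:
{"op": "jog_arm", "data": {
  "gripper": [0,0,0,0,0],
  "xyz": [
    [0,0.003,-0.001],
    [0,0.003,-0.001],
    [0,0.002,-0.001],
    [0,0.001,0],
    [0,0,0]
  ],
  "dr": [
    [0,0,0],
    [0,0,0],
    [0,0,0],
    [0,0,0],
    [0,0,0]
  ]
}}

```text
clock: 14.25
ee_pos: [0.6166, -0.1918, 0.366]
tcp_rot: [179.9, 0.0, 83.2]
ft_force: [-2.1, 1.7, 6.0]
grip_width: 0.0082
finger_force: 41.8
```

Call:
{"op": "jog_arm", "data": {
  "gripper": [0,0,0,0,0],
  "xyz": [
    [0,0,0],
    [0,0,0],
    [0,0,0],
    [0,0,0],
    [0,0,0]
  ],
  "dr": [
    [0,0,0],
    [0,0,0],
    [0,0,0],
    [0,0,0],
    [0,0,0]
  ]
}}

```text
clock: 14.75
ee_pos: [0.6164, -0.1917, 0.366]
tcp_rot: [179.9, 0.0, 83.2]
ft_force: [-2.2, 1.2, 4.8]
grip_width: 0.0084
finger_force: 41.8
```

```bash
python3 - <<'E'
from h import *
s=bot.read_state();p=s["ee_pos"];print(p,s["ft_force"],s["finger_force"],s["dq"].round(2))
u=np.array([np.cos(np.radians(-6.8)),np.sin(np.radians(-6.8))]);x=p[:2]@u
for h in((.6679,.045),):print(np.arctan2(p[2]-.155-h[1],h[0]-x)-.0786)
C={n:bot.read_camera(n) for n in("side","top")}
a=cv2.resize(C["side"]["pixels"][200:310,255:345,::-1],None,fx=5,fy=5,interpolation=cv2.INTER_CUBIC)
b=cv2.resize(C["top"]["pixels"][180:260,200:290,::-1],None,fx=3.5,fy=3.5,interpolation=cv2.INTER_CUBIC)
o=np.zeros((550,450+b.shape[1],3),np.uint8);o[:,:450]=a;o[:b.shape[0],450:]=b;cv2.imwrite("pics/g7.png",o)
E
```

```text
[ 0.61643753 -0.19171912  0.36595832] [-2.2400595   1.23753356  4.83232083] 41.79307043552399 [-0.04 -0.09 -0.08 -0.16  0.09  0.02]
1.2953406640589025
```

View pics/g7.png

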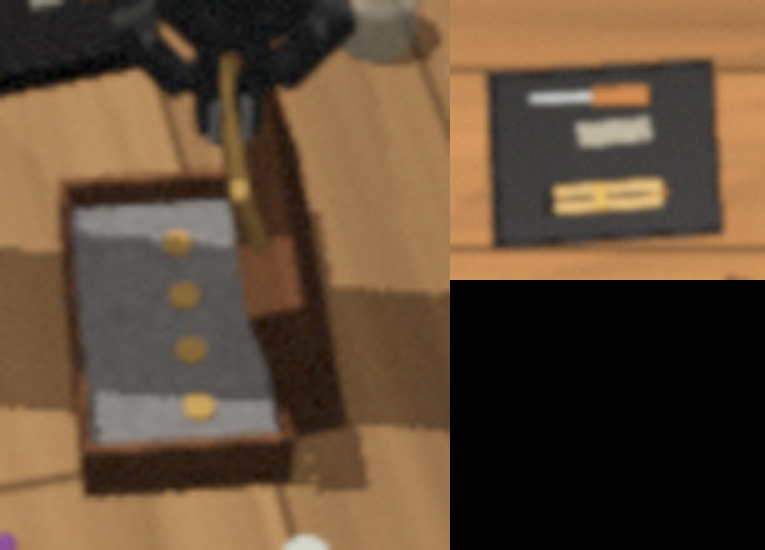

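The bar end at (238,188) and the lid corners at (303,303) and (249,317) match about 1.31 rad. The lid is still and gripped with about 40 N, and the clamp lies flat in the tray at (608,196). Handing in.

```bash
python3 -c "
from bench import bot
print(bot.finish_job())"
```

```text
the job is handed in; nothing more can be done
None
```

I handed the job in with the ring clamp lying flat in the free half of the tray, and the lid held still by its bar at about 1.31 rad (estimated from the pictures) with about 40 N of grip; the hand-in call returned no verdict.

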